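# Cover the screw pot, then hold the sprung case lid open

### The job

Put the orange cover on the pot of phone screws so that it sits fully down and level, and let go of it. Then lift the blue lid of the parts case, which has a grip bar on top, and hold it open at 50 degrees (give or take 5) so that a colleague across the bench can put the covered pot away; the lid springs shut if released, so finish while still holding it steadily in the gripper. Leave the pot standing in its place on the mat and do not disturb the solder spool, the opened phone or the green bottle.

Things in the scene. Friction and masses are not known exactly. Their poses are not given: they have to be found in the camera images.
- cover_knob (a point): Loose orange disc cover, 60 g, lying right way up on the mat. This point: the middle of its black upright knob (18 mm diameter, 28 mm tall: 14 mm above and below), z up. The knob stands on a disc 76 mm in diameter, 5 mm thick; under it a centring boss 55 mm in diameter, 4 mm deep, bevelled, rests on the mat. Disc underside 19 mm below this point, cover's lowest point 23 mm below
- cover_seat (a point): Centre of the underside of the cover's disc (the face that rests on the pot's rim), on the cover's axis, 19 mm below cover_knob; z up along the axis
- pot_rim (a point): Loose round aluminium pot holding small screws, open at the top, 150 g, standing on the mat: 68 mm outside diameter, 62 mm inside diameter at the mouth, 45 mm tall, wall 3 mm. This point is the centre of its mouth at rim height; z is up along its axis. The cover is seated when cover_seat lies at this point
- lid (a joint): Opening angle of the case's blue lid in rad: 0 shut, growing as the free edge rises; 50 degrees is 0.873. It stops at 1.5. A spring and its weight pull it shut all the way: holding it takes about 3 N at the bar
- lid_handle (a point): Middle of the lid's steel grip bar: round, 10 mm thick, 100 mm long, parallel to the hinge, on two end posts, with a free space 30 mm high and 90 mm long between bar and lid. Axes turn with the lid: y along the bar, x from the hinge to the lid's free edge, z away from its top face. The bar lies 140 mm along x and 43 mm along z from the hinge point
- lid_hinge (a point): Point on the lid's hinge axis, midway along it, at the near (robot-side) top edge of the case, 95.5 mm above the bench. Axes turn with the lid as for lid_handle; the hinge axis is y. The lid, 170 mm by 200 mm by 8 mm, opens by lifting its far edge up and back towards the robot
- case: Fixed grey open-topped parts case, 170 mm (x) by 200 mm (y) by 95 mm tall. Origin at the centre of its underside on the bench; x points from the hinge side (nearest the robot) to the opening side, z up
- mat: Fixed thin black mat 320 mm (x) by 280 mm (y) by 3 mm, on which pot, cover and spool stand; origin at the centre of its underside, on the bench. It lies to one side of the case, left or right
- pot: The pot; origin at the centre of its underside
- cover: The cover; origin at the centre of the underside of its boss
- spool: Bystander: spool of solder with green flanges, 56 mm in diameter, 50 mm tall, standing on the mat; origin at the centre of its underside
- phone: Bystander: opened phone, dark blue, 72 mm (x) by 150 mm (y) by 9 mm, lying on the bench; origin at the centre of its underside
- bottle: Bystander: green bottle with a red cap, 54 mm in diameter, 130 mm tall, standing on the bench; origin at the centre of its underside
There are look-alikes about, which are no part of the job. Of the things like the pot, leave any that is pink; of the rest the smaller one is meant. Of the things shaped like the cover, the orange one is meant.

How it is judged:
By the outcome, as a careful person would: the job done as asked, in the order asked, and still so for the second after the job is handed in, while the arm keeps its last pose, push and grip.
It also fails if it takes over 56 s, if anything falls off the work surface, if the arm or the gripper's body presses on something with over 40 N, if the wrist force passes 120 N, or if a joint passes its speed limit or range.

### The arm

A 6-joint arm with a two-finger parallel gripper is mounted at the origin on the work surface. World frame = base frame: x ahead of the robot, y to its left, z up, the work surface at z = 0. Lengths are in m, angles in degrees, forces in N, time in s.
With the tool pointing down it reaches from about 0.4 to 0.825 m from the base axis. Payload 7 kg.
Tool frame: the origin (TCP) lies at the very end of the fingers, on their centre line; the grasp point (between the pads) lies 19 mm behind it; z points along the fingers, y is the direction in which the jaws open and shut (so a half turn about z gives the same grasp; the last joint's range is limited). The gripper opens to 88 mm and grips with 3 to 60 N. Pads are 19 mm wide; open, the fingers measure 130 mm over their backs; the gripper's body (78 mm by 193 mm) begins 47 mm behind the grasp point.
Start: joints at [81.996, 20.546, 0.682, 0, -70.136, -16.507], TCP at [0.28, 0.614, 0.227] pointing down, gripper open.
Joint ranges: [-176.03, 176.03], [-82.01, 121.73], [-58.28, 71.71], [-173.87, 95.51], [-174.79, -0.11], [-173.66, 173.66]. Speed limits (degrees/s): [136.94, 136.94, 172.46, 180, 180, 180].

### API

Orientations are given as [roll, pitch, yaw] about the fixed x, y, z axes, in that order (R = Rz(yaw) Ry(pitch) Rx(roll)).
In Python, from plant import telemetry, snapshot, calibration, workorder gives the robot as it stands. The module is installed in compiled form; this text tells all that it offers.
- The arm moves only by the tool step_arm, never from a script. Its argument "plan" is text: rows parted by semicolons, each of 7 numbers parted by spaces: the finger opening in cm, from 0 to 8.76, then the shift along the tool's x, y, z in cm, then the turn, a rotation vector about the tool's x, y, z in degrees. A call has 1 to 12 rows; each row shifts and turns the commanded pose from where the row before left it, along the tool's axes as they then stand; what a row does not reach is not made up. A row lasts 1/12 s, in which the tool goes at most 41.7 mm and 7.16 degrees, less where a joint would pass 70% of its speed; a pose out of reach is approached as far as the arm can. A call with a gripper value outside its range is refused whole. The fingers move at their own pace and stop on an object; the grip force is fixed at half the most. Time passes only in rows, so rows that do not move let the fingers close. It gives the time, the measured TCP pose, the force and the opening at its end, in the units of the state.
- telemetry.get_obs(): the state, without advancing time (a new reading comes with each control period).
- snapshot(name): name is "side" or "top"; returns the picture (400x640x3 uint8, blue, green, red); there is no depth.
- calibration(name): a dict with "K" (3x3 intrinsics, pixels), "k1" (the pictures are not rectified: a ray, as slopes to the right and down, at radius r is drawn at 1 + k1 r^2 times it, then the intrinsics apply), "camera_from_world" (4x4, takes a point from world to camera coordinates). Camera axes: x right, y up, looking along -z (the intrinsics and any distortion apply to the point x, -y, -z); pixel columns grow to the right and rows downward; lengths in m; the calibration is good to about 2 mm. A picture is of the moment at which its call begins. calibration takes no time and is no camera call.
- workorder.close_job(): hands the job in, once; it reports no verdict.
The state is a dict: "clock": time; "joint_pos": joint angles; "qvel": joint speeds; "tau": joint torques, N m; "tool_pos": TCP position; "orientation": TCP orientation; "force": force on the tool from outside, world axes, zero at the start; "moment": the same for the moment, N m; "opening": finger opening in m.
Only numpy, scipy, OpenCV 4.12 (cv2) and the standard library are available. Lean on these libraries where they do the work, as an engineer would, in place of code of your own. Each camera call takes 0.05 s, during which the arm holds its last target.

## Working session

There is one attempt and no reset: what is moved stays moved. The work goes in short steps, Python scripts to look and compute and a tool call to move; the robot and the scene stay as the last step left them, time stands still between calls to the robot, and variables do not carry over. Pictures are saved under pics/ and viewed, and the job is handed in when it is done.

Besides the shell and the picture viewer there is one more tool, called as a command line: name --argument value ..., lists and objects as JSON in quotes. step_arm: Moves the arm, as the interface text tells. Its arguments: {"type":"object","properties":{"plan":{"type":"string"}},"required":["plan"]}

```bash
mkdir -p pics; python3 - <<'E'
from plant import telemetry, snapshot, calibration
import cv2
print(telemetry.get_obs())
for n in("top","side"):
    c=calibration(n);print(n,c["K"],c["k1"],c["camera_from_world"])
    cv2.imwrite(f"pics/{n}0.png",snapshot(n))
E
```

```text
{'clock': 0.0, 'joint_pos': array([ 8.19960950e+01,  2.05901890e+01,  6.33689977e-01, -2.07563033e-02,
       -7.01366115e+01, -1.65068150e+01]), 'qvel': array([ 0.1394943 , -0.01229613, -0.07683203, -0.01461524, -0.00148345,
       -0.07650463]), 'tau': array([ 2.62803725e-03, -5.82729685e+01,  2.93050289e+01,  6.99738890e+00,
        6.93943395e-03, -1.58527764e-04]), 'tool_pos': array([0.27985026, 0.61370707, 0.22563413]), 'orientation': array([ 1.79905182e+02, -7.74990731e-03, -2.45177820e+01]), 'force': array([ 0.184073  ,  0.00440747, -0.3226672 ]), 'moment': array([-0.05417261, -0.02354317,  0.03165892]), 'opening': 0.08787243955394132}
top [[384.21903289   0.         317.84454651]
 [  0.         384.21903289 193.48985966]
 [  0.           0.           1.        ]] -0.0457436419811907 [[-0.00542109 -0.99993751  0.00977702 -0.06231895]
 [ 0.98455048 -0.00362596  0.17506343 -0.53747685]
 [-0.17501704  0.01057501  0.98450861 -1.00692491]
 [ 0.          0.          0.          1.        ]]
side [[407.81642018   0.         323.20989748]
 [  0.         407.81642018 198.70605604]
 [  0.           0.           1.        ]] -0.10743672089368649 [[-0.94358627 -0.3311234   0.0014985   0.46819725]
 [ 0.24641769 -0.69916722  0.6711509  -0.25737995]
 [-0.22118607  0.63365803  0.74131925 -0.9085417 ]
 [ 0.          0.          0.          1.        ]]
```

View pics/top0.png

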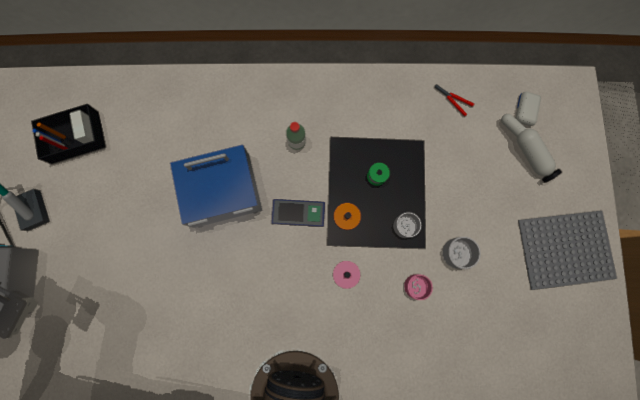

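View pics/side0.png

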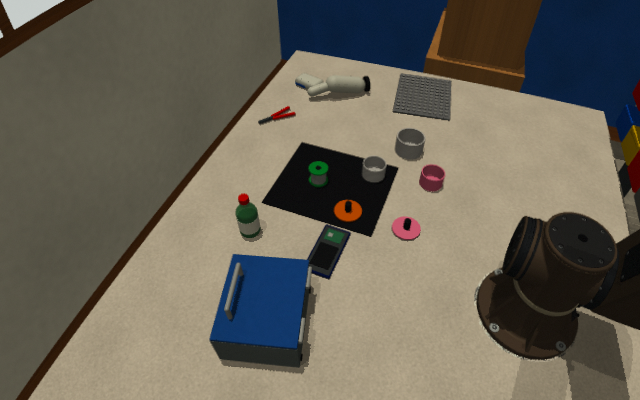

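Candidates in the top image: the pots are silver on the mat (407,225), larger grey (460,253) and pink (417,287). The covers are orange (347,216) and pink (346,274). I choose the smaller silver pot on the mat and the orange cover, and will check both in crops.

```bash
python3 - <<'E'
import cv2,numpy as np
t=cv2.imread("pics/top0.png");s=cv2.imread("pics/side0.png")
a=cv2.resize(t[190:300,320:490],None,fx=4.7,fy=4.7,interpolation=cv2.INTER_CUBIC);cv2.imwrite("pics/c1.png",a)
a=cv2.resize(t[140:235,160:270],None,fx=6,fy=6,interpolation=cv2.INTER_CUBIC);cv2.imwrite("pics/c2.png",a)
a=cv2.resize(s[130:230,300:450],None,fx=5,fy=5,interpolation=cv2.INTER_CUBIC);cv2.imwrite("pics/c3.png",a)
a=cv2.resize(s[240:370,205:325],None,fx=4.5,fy=4.5,interpolation=cv2.INTER_CUBIC);cv2.imwrite("pics/c4.png",a)
E
```

```text
(no output)
```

View pics/c1.png

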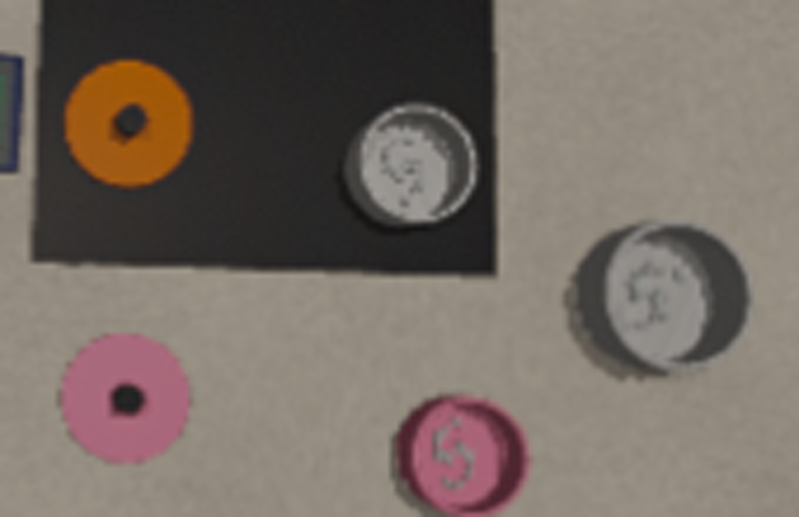

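View pics/c2.png

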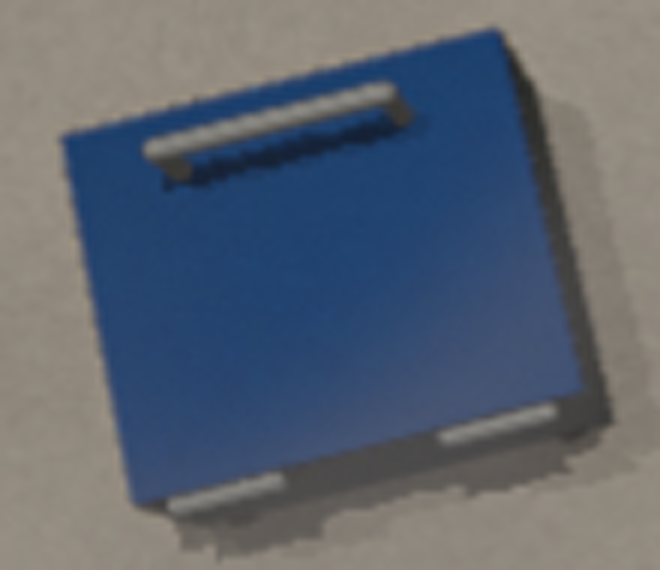

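View pics/c3.png

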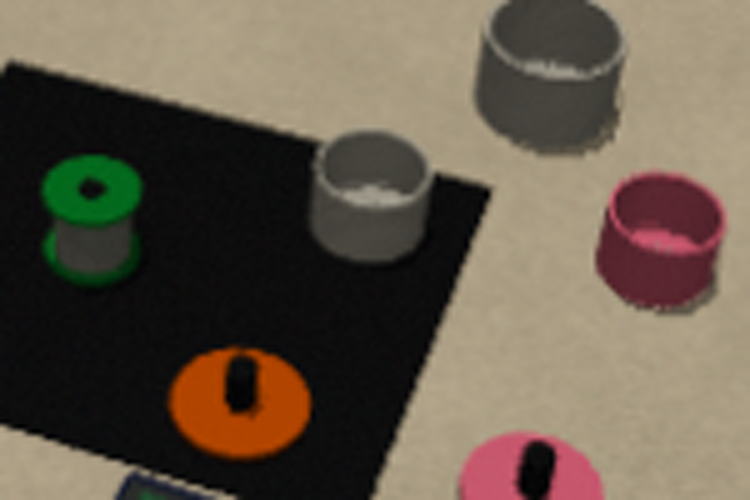

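View pics/c4.png

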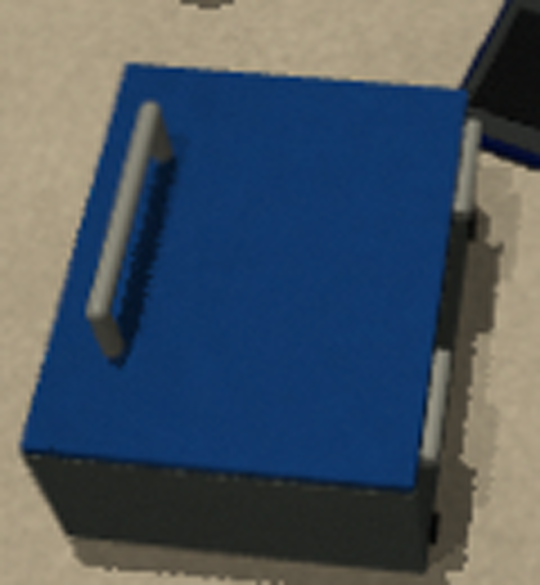

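```bash
cat > h.py <<'E'
import numpy as np,cv2
from plant import calibration
C={n:calibration(n) for n in("top","side")}
def proj(n,P):
    c=C[n];P=np.atleast_2d(P);q=(c["camera_from_world"]@np.c_[P,np.ones(len(P))].T).T[:,:3]
    s=np.c_[q[:,0]/-q[:,2],-q[:,1]/-q[:,2]];r2=(s**2).sum(1,keepdims=True)
    s=s*(1+c["k1"]*r2);return s@np.diag([c["K"][0,0],c["K"][1,1]])+c["K"][:2,2]
def ray(n,px):
    c=C[n];p=cv2.undistortPoints(np.array([[px]],float),c["K"],np.array([c["k1"],0,0,0,0.]))[0,0]
    M=c["camera_from_world"];d=M[:3,:3].T@np.array([p[0],-p[1],-1]);o=-M[:3,:3].T@M[:3,3];return o,d
def atz(n,px,z):
    o,d=ray(n,px);return o+d*(z-o[2])/d[2]
def tri(a,b):
    (o1,d1),(o2,d2)=ray("top",a),ray("side",b)
    s=np.linalg.lstsq(np.c_[d1,-d2],o2-o1,rcond=None)[0];p,q=o1+s[0]*d1,o2+s[1]*d2
    return (p+q)/2,np.linalg.norm(p-q)
def crop(px,f,x0,y0): return ((px[0]+.5)/f-.5+x0,(px[1]+.5)/f-.5+y0)
def circ(c,r,n=48):
    t=np.linspace(0,2*np.pi,n);return np.c_[c[0]+r*np.cos(t),c[1]+r*np.sin(t),0*t+c[2]]
E
python3 - <<'E'
from h import *
np.set_printoptions(precision=4,suppress=True)
print("rim top",atz("top",crop((417,163),4.7,320,190),.048),"side",atz("side",crop((373,169),5,300,130),.048))
t=cv2.imread("pics/top0.png");s=cv2.imread("pics/side0.png")
for n,im in(("top",t),("side",s)):
    hsv=cv2.cvtColor(im,cv2.COLOR_BGR2HSV);m=cv2.inRange(hsv,(5,150,60),(20,255,255))
    if n=="top": m[:190]=0;m[240:]=0
    else: m[:190]=0;m[230:]=0;m[:,:320]=0;m[:,380:]=0
    c=max(cv2.findContours(m,0,1)[0],key=cv2.contourArea);e=cv2.fitEllipse(cv2.convexHull(c));print(n,e,atz(n,e[0],.011))
print("knob top side/top",atz("side",crop((242,362),5,300,130),.040),atz("top",crop((131,120),4.7,320,190),.040))
A=tri(crop((152,150),6,160,140),crop((99,308),4.5,205,240));B=tri(crop((390,92),6,160,140),crop((150,108),4.5,205,240))
print("bar L",A,"R",B,np.linalg.norm(A[0]-B[0]))
# hinge: lid corners at z ~ .1035 top face
for nm,a,b in(("farL",(62,135),(22,450)),("farR",(500,30),(126,63)),("nearL",(130,503),(413,488)),("nearR",(583,388),(468,92))):
    print(nm,tri(crop(a,6,160,140),crop(b,4.5,205,240)))
E
```

```text
rim top [ 0.4512 -0.3104  0.048 ] side [ 0.4494 -0.3086  0.048 ]
top ((346.8810119628906, 215.86026000976562), (26.906938552856445, 27.47087287902832), 112.2520751953125) [ 0.4794 -0.1466  0.011 ]
side ((347.4732666015625, 210.13168334960938), (22.069690704345703, 28.611438751220703), 93.6355972290039) [ 0.4779 -0.1451  0.011 ]
knob top side/top [ 0.4788 -0.1485  0.04  ] [ 0.478  -0.1458  0.04  ]
bar L (array([0.5957, 0.2732, 0.1405]), np.float64(0.0016263085090545888)) R (array([0.622 , 0.1739, 0.1372]), np.float64(0.0006781356415637083)) 0.10271696250113639
farL (array([0.6131, 0.328 , 0.0989]), np.float64(0.002433610293890325))
farR (array([0.6611, 0.135 , 0.1005]), np.float64(0.00017227223737972973))
nearL (array([0.4496, 0.2873, 0.1025]), np.float64(0.0019532725098893415))
nearR (array([0.4986, 0.0941, 0.1002]), np.float64(0.0030838629772952184))
```

step_arm --plan "8.7 2.07 2.54 0 0 0 0;8.7 2.07 2.54 0 0 0 0;8.7 2.07 2.54 0 0 0 0;8.7 2.07 2.54 0 0 0 0;8.7 2.07 2.54 0 0 0 0;8.7 2.07 2.54 0 0 0 0;8.7 2.07 2.54 0 0 0 0;8.7 2.07 2.54 0 0 0 0;8.7 2.07 2.54 0 0 0 0;8.7 2.07 2.54 0 0 0 0;8.7 2.07 2.54 0 0 0 0;8.7 2.07 2.54 0 0 0 0"

```text
clock: 1.1
tool_pos: [0.3795, 0.232, 0.2264]
orientation: [180.0, 0.0, -24.5]
force: [1.4, -0.4, 0.6]
opening: 0.0865
```

```bash
cat >> h.py <<'E'
from scipy.spatial.transform import Rotation as Ro
def need(tgt):
    from plant import telemetry
    o=telemetry.get_obs();R=Ro.from_euler('xyz',o["orientation"],degrees=True).as_matrix()
    np.set_printoptions(precision=4,suppress=True)
    print("t",o["clock"],"p",o["tool_pos"],"rpy",o["orientation"],"q",o["joint_pos"],"F",o["force"],"op",o["opening"])
    if tgt is not None: print("tool shift cm",100*R.T@(np.array(tgt)-o["tool_pos"]))
E
python3 -c "
from h import *
need([.4785,-.146,.10])"
```

```text
t 1.1 p [0.3795 0.232  0.2264] rpy [179.9948   0.0097 -24.4947] q [ 56.9828  -1.8034 -26.7574  -0.0097 -65.0526   8.5266] F [ 1.3571 -0.39    0.6464] op 0.08650962078677392
tool shift cm [24.6888 30.2943 12.6429]
```

step_arm --plan "8.7 2.06 2.52 0.4 0 0 0;8.7 2.06 2.52 0.6 0 0 0;8.7 2.06 2.52 0.8 0 0 0;8.7 2.06 2.52 1 0 0 0;8.7 2.06 2.52 1.2 0 0 0;8.7 2.06 2.52 1.2 0 0 0;8.7 2.06 2.52 1.2 0 0 0;8.7 2.06 2.52 1.2 0 0 0;8.7 2.06 2.52 1.2 0 0 0;8.7 2.06 2.52 1.2 0 0 0;8.7 2.06 2.54 1.2 0 0 0;8.7 2.03 2.54 1.4 0 0 0"

```text
clock: 2.1
tool_pos: [0.4789, -0.1459, 0.1001]
orientation: [-180.0, -0.0, -24.5]
force: [2.1, 0.8, -0.0]
opening: 0.0868
```

step_arm --plan "8.7 0 0 0 0 0 0;8.7 0 0 0 0 0 0;8.7 0 0 0 0 0 0"

```text
clock: 2.35
tool_pos: [0.4783, -0.1444, 0.1003]
orientation: [180.0, 0.0, -24.6]
force: [-0.2, 0.2, -0.7]
opening: 0.0868
```

```bash
python3 - <<'E'
from h import *
from plant import snapshot
need([.4785,-.146,.016])
a=snapshot("top");b=snapshot("side")
cv2.imwrite("pics/t1.png",a);cv2.imwrite("pics/s1.png",b)
x=cv2.resize(a[150:270,280:440],None,fx=5,fy=5,interpolation=cv2.INTER_CUBIC)
y=cv2.resize(b[100:240,260:450],None,fx=4.2,fy=4.2,interpolation=cv2.INTER_CUBIC)
cv2.imwrite("pics/t1c.png",x);cv2.imwrite("pics/s1c.png",y)
E
```

```text
t 2.35 p [ 0.4783 -0.1444  0.1003] rpy [179.9749   0.0473 -24.5708] q [  5.7801  11.2522 -30.7948  -0.003  -48.0065  59.6511] F [-0.1501  0.1565 -0.7419] op 0.08683866069256091
tool shift cm [0.0967 0.1364 8.4296]
```

View pics/s1c.png

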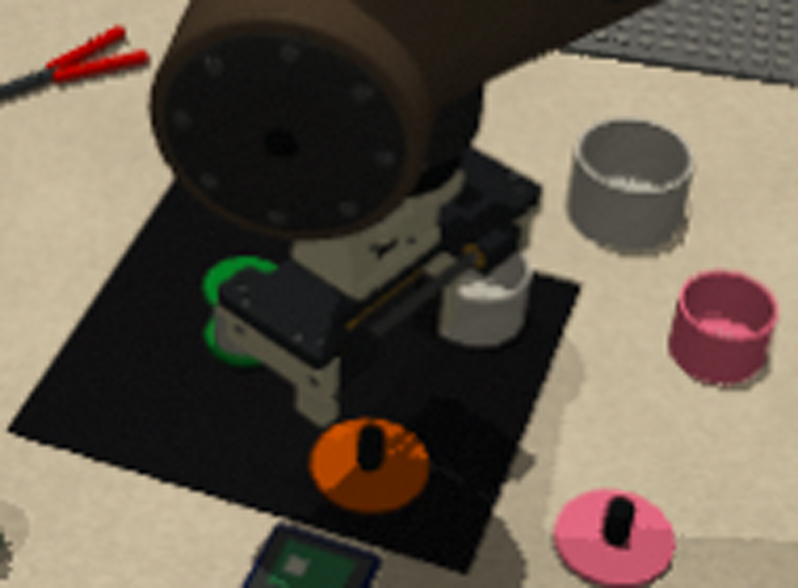

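The side crop shows the gripper above the orange cover with the knob at (371,447). Nothing has been disturbed. I'll descend and grip.

step_arm --plan "8.7 0.1 0.1 1.2 0 0 0;8.7 0 0 1.4 0 0 0;8.7 0 0 1.4 0 0 0;8.7 0 0 1.4 0 0 0;8.7 0 0 1.4 0 0 0;8.7 0 0 1 0 0 0;8.7 0 0 0.6 0 0 0;8.7 0 0 0 0 0 0;8.7 0 0 0 0 0 0;4 0 0 0 0 0 0;2.5 0 0 0 0 0 0;2.2 0 0 0 0 0 0"

```text
clock: 3.45
tool_pos: [0.4796, -0.1454, 0.0173]
orientation: [-180.0, -0.1, -24.5]
force: [-0.0, 0.5, -0.3]
opening: 0.0723
```

step_arm --plan "2.2 0 0 0 0 0 0;2.2 0 0 0 0 0 0;2.2 0 0 0 0 0 0;2.2 0 0 0 0 0 0;2.2 0 0 0 0 0 0;2.2 0 0 0 0 0 0"

```text
clock: 3.95
tool_pos: [0.4791, -0.1455, 0.0165]
orientation: [180.0, 0.0, -24.5]
force: [-0.1, -1.1, 0.5]
opening: 0.0328
```

step_arm --plan "0 0 0 0 0 0 0;0 0 0 0 0 0 0;0 0 0 0 0 0 0;0 0 0 0 0 0 0;0 0 0 0 0 0 0;0 0 0 0 0 0 0"

```text
clock: 4.45
tool_pos: [0.4791, -0.1455, 0.0165]
orientation: [180.0, 0.0, -24.5]
force: [0.5, 0.1, -0.2]
opening: 0.0173
```

```bash
python3 - <<'E'
from h import *
from plant import snapshot
need([.4785,-.146,.016])
a=snapshot("side")
cv2.imwrite("pics/s2c.png",cv2.resize(a[120:250,270:430],None,fx=4.6,fy=4.6,interpolation=cv2.INTER_CUBIC))
E
```

```text
t 4.45 p [ 0.4791 -0.1455  0.0165] rpy [179.997    0.0055 -24.5129] q [  5.6267  18.4113 -35.5843  -0.0003 -36.0106  59.8606] F [ 0.4958  0.1232 -0.159 ] op 0.01731481144782255
tool shift cm [-0.0322  0.0664  0.0525]
```

View pics/s2c.png

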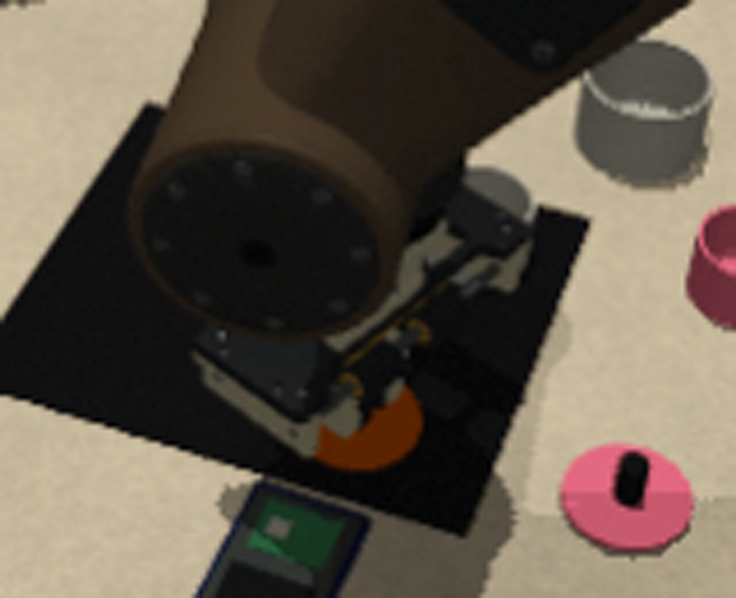

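The fingers stopped on the knob at about 17 mm. I'll lift and move to above the pot.

step_arm --plan "0 0 0 -0.4 0 0 0;0 0 0 -1 0 0 0;0 0 0 -2 0 0 0;0 0 0 -2 0 0 0;0 0 0 -2 0 0 0;0 0 0 -1.6 0 0 0;0 0 0 0 0 0 0;0 0 0 0 0 0 0;0 0 0 0 0 0 0"

```text
clock: 5.25
tool_pos: [0.4786, -0.1454, 0.1061]
orientation: [-180.0, 0.0, -24.5]
force: [0.3, -0.0, -0.8]
opening: 0.0171
```

```bash
python3 - <<'E'
from h import *
from plant import snapshot
need([.4503,-.3095,.105])
a=snapshot("side");b=snapshot("top")
cv2.imwrite("pics/s3c.png",cv2.resize(a[100:250,270:430],None,fx=3.8,fy=3.8,interpolation=cv2.INTER_CUBIC))
E
```

```text
t 5.25 p [ 0.4786 -0.1454  0.1061] rpy [-179.9948    0.033   -24.5269] q [  5.6301  10.8696 -30.3292  -0.028  -48.8273  59.8614] F [ 0.2578 -0.012  -0.7514] op 0.01707626034946741
tool shift cm [ 4.236  16.104   0.1096]
```

View pics/s3c.png

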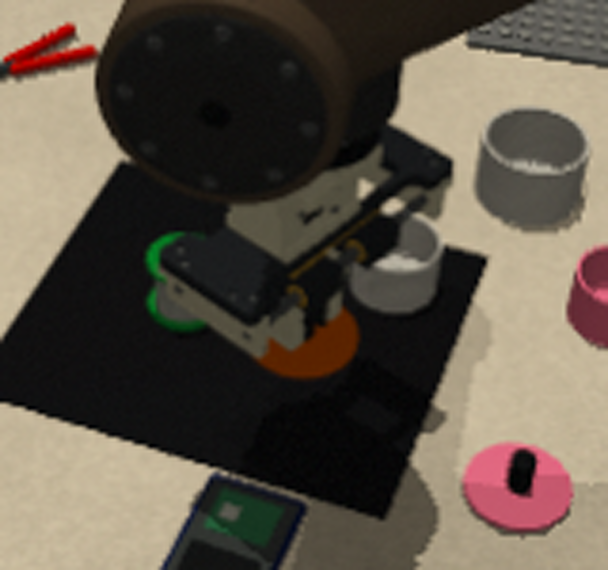

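The cover is lifted and level (its disc is at (310,340) in the crop). I'll carry it over the pot.

step_arm --plan "0 0.2 0.6 0 0 0 0;0 0.35 1.4 0 0 0 0;0 0.4 1.5 0 0 0 0;0 0.4 1.5 0 0 0 0;0 0.4 1.5 0 0 0 0;0 0.4 1.5 0 0 0 0;0 0.4 1.5 0 0 0 0;0 0.4 1.5 0 0 0 0;0 0.4 1.5 0 0 0 0;0 0.4 1.5 0 0 0 0;0 0.3 1.1 0 0 0 0;0 0.19 0.5 0 0 0 0"

```text
clock: 6.35
tool_pos: [0.4522, -0.3064, 0.1059]
orientation: [180.0, 0.1, -24.6]
force: [-0.0, -0.0, -0.5]
opening: 0.0173
```

step_arm --plan "0 0 0 0.8 0 0 0;0 0 0 1 0 0 0;0 0 0 0.8 0 0 0;0 0 0 0 0 0 0;0 0 0 0 0 0 0"

```text
clock: 6.77
tool_pos: [0.4526, -0.3043, 0.0796]
orientation: [180.0, 0.1, -24.5]
force: [0.7, -0.2, -0.5]
opening: 0.0177
```

```bash
python3 - <<'E'
from h import *
from plant import snapshot
need([.4503,-.3095,.058])
a=snapshot("side");b=snapshot("top")
cv2.imwrite("pics/s4.png",a);cv2.imwrite("pics/t4.png",b)
cv2.imwrite("pics/s4c.png",cv2.resize(a[120:230,310:440],None,fx=5,fy=5,interpolation=cv2.INTER_CUBIC))
cv2.imwrite("pics/t4c.png",cv2.resize(b[170:270,350:470],None,fx=5,fy=5,interpolation=cv2.INTER_CUBIC))
E
```

```text
t 6.7667 p [ 0.4526 -0.3043  0.0796] rpy [179.979    0.1134 -24.4598] q [-13.3314  16.7389 -26.446   -0.0018 -46.9304  78.8729] F [ 0.6525 -0.2417 -0.4976] op 0.017679002531438816
tool shift cm [0.0126 0.5618 2.1598]
```

View pics/s4c.png

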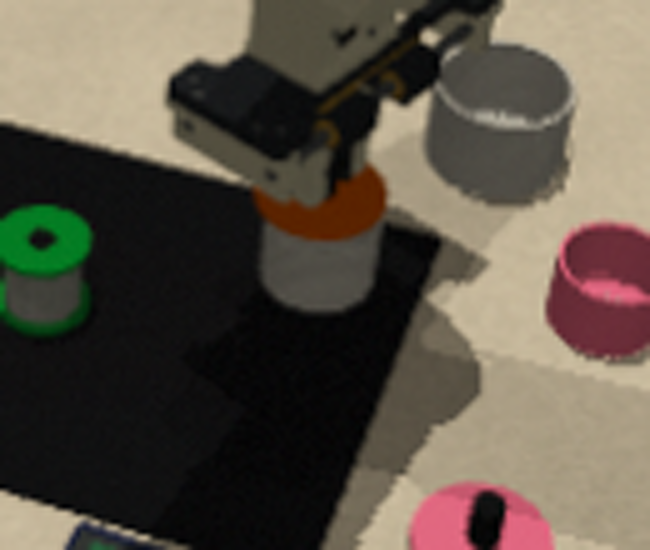

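View pics/t4c.png

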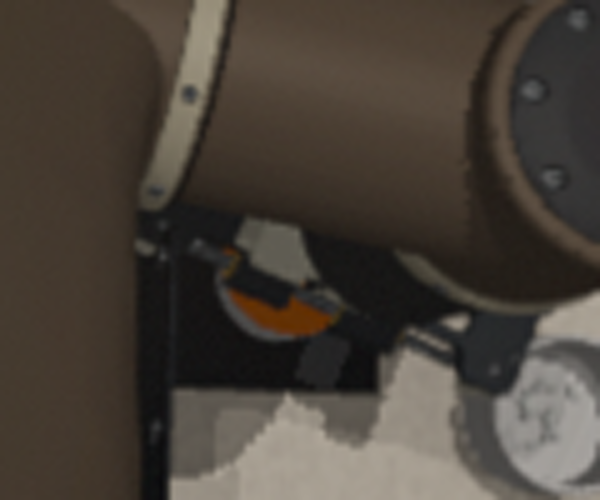

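```bash
python3 - <<'E'
from h import *
out=[]
for n,(x0,y0),c in(("top",(380,200),(.4512,-.3104,.048)),("side",(345,145),(.4494,-.3086,.048))):
    im=cv2.imread(f"pics/{n}0.png")[y0:y0+50,x0:x0+55];f=10
    im=cv2.resize(im,None,fx=f,fy=f,interpolation=cv2.INTER_CUBIC)
    im=cv2.convertScaleAbs(im,alpha=1.5)
    for r,z,col in((.034,.048,(0,0,255)),(.031,.048,(0,255,0)),(.034,.003,(255,255,0))):
        p=(proj(n,circ((c[0],c[1],z),r))-[x0,y0]+.5)*f-.5
        cv2.polylines(im,[np.int32(p)],False,col,1)
    out.append(im)
cv2.imwrite("pics/ov.png",cv2.resize(np.hstack(out),None,fx=.72,fy=.72))
E
```

```text
(no output)
```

View pics/ov.png

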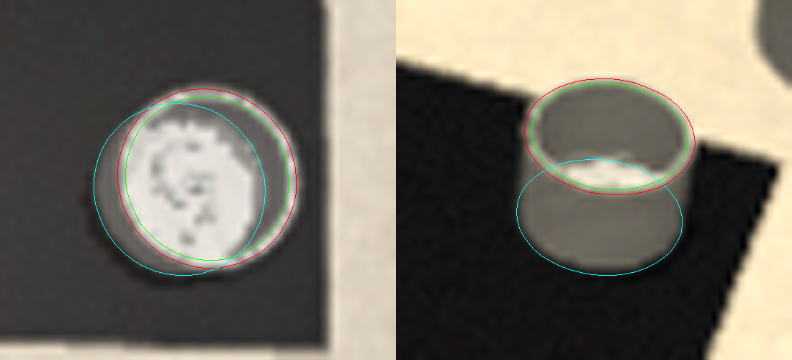

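The overlay puts the rim centre about 0.7 mm further in +x than my estimate, so the target is (0.4512, −0.3093). I'll correct sideways, then lower.

step_arm --plan "0 0.08 0.3 0 0 0 0;0 0 0.21 0 0 0 0;0 0 0 0.4 0 0 0;0 0 0 0.5 0 0 0;0 0 0 0.4 0 0 0;0 0 0 0.2 0 0 0;0 0 0 0.2 0 0 0;0 0 0 0.2 0 0 0;0 0 0 0.1 0 0 0;0 0 0 0.1 0 0 0;0 0 0 0 0 0 0;0 0 0 0 0 0 0"

```text
clock: 7.87
tool_pos: [0.4516, -0.31, 0.0596]
orientation: [-180.0, -0.0, -24.5]
force: [-0.3, -0.4, -0.8]
opening: 0.0174
```

step_arm --plan "0 0 0 0.1 0 0 0;0 0 0 0 0 0 0;0 0 0 0 0 0 0"

```text
clock: 8.12
tool_pos: [0.4516, -0.31, 0.0586]
orientation: [-180.0, -0.0, -24.5]
force: [-0.5, 0.2, -0.7]
opening: 0.0171
```

```bash
python3 - <<'E'
from h import *
from plant import snapshot
need([.4512,-.3093,.0575])
a=snapshot("side")
cv2.imwrite("pics/s5c.png",cv2.resize(a[130:210,330:420],None,fx=7,fy=7,interpolation=cv2.INTER_CUBIC))
E
```

```text
t 8.1167 p [ 0.4516 -0.31    0.0586] rpy [-179.9976   -0.0067  -24.5144] q [-13.972   18.4473 -27.4372  -0.0016 -44.1085  79.4588] F [-0.5252  0.1971 -0.748 ] op 0.017098428887028602
tool shift cm [-0.069  -0.0467  0.1106]
```

View pics/s5c.png

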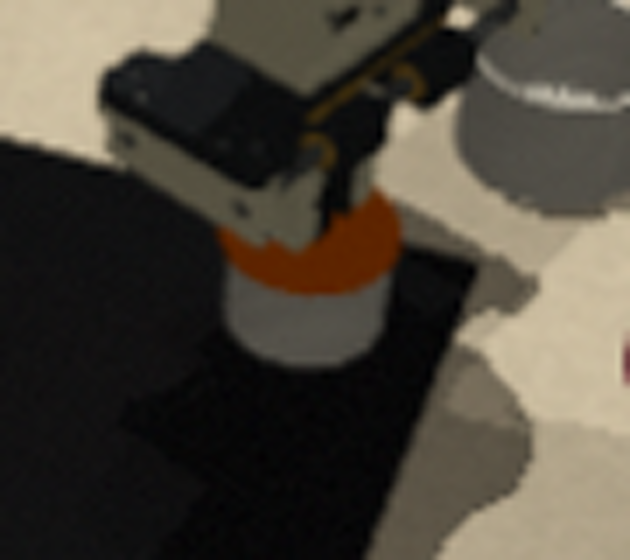

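step_arm --plan "0 -0.04 -0.04 0.05 0 0 0;0 0 0 0.05 0 0 0;0 0 0 0 0 0 0;0 0 0 0 0 0 0"

```text
clock: 8.5
tool_pos: [0.4514, -0.3095, 0.0575]
orientation: [-180.0, 0.0, -24.5]
force: [0.9, 0.4, -0.9]
opening: 0.0172
```

step_arm --plan "0 0 0 0.05 0 0 0;0 0 0 0.05 0 0 0;0 0 0 0 0 0 0;0 0 0 0 0 0 0"

```text
clock: 8.83
tool_pos: [0.4515, -0.3095, 0.0575]
orientation: [180.0, -0.0, -24.5]
force: [-2.5, 3.3, 8.9]
opening: 0.0175
```

Contact came at exactly the expected height, with 9 N upward, so the cover is seated. I'll release and retreat.

step_arm --plan "0 0 0 -0.05 0 0 0;0 0 0 0 0 0 0;1.9 0 0 0 0 0 0;2.2 0 0 0 0 0 0;2.6 0 0 0 0 0 0;3.2 0 0 0 0 0 0;4 0 0 0 0 0 0;4 0 0 0 0 0 0;4 0 0 0 0 0 0;4 0 0 0 0 0 0"

```text
clock: 9.67
tool_pos: [0.4514, -0.3095, 0.057]
orientation: [180.0, 0.0, -24.5]
force: [0.0, -0.4, 1.0]
opening: 0.0395
```

step_arm --plan "4.5 0 0 -0.5 0 0 0;5 0 0 -1.5 0 0 0;5 0 0 -2.5 0 0 0;5 0 0 -3 0 0 0;5 0 0 -3 0 0 0;5 0 0 -3 0 0 0;5 0 0 -2.5 0 0 0;5 0 0 -1 0 0 0"

```text
clock: 10.33
tool_pos: [0.4527, -0.3103, 0.2317]
orientation: [180.0, -0.3, -24.5]
force: [0.0, 0.1, -0.6]
opening: 0.0501
```

```bash
python3 - <<'E'
from h import *
from plant import snapshot
# hover over bar: grasp point at bar; TCP z = bar -19mm
need([.609,.2236,.235])
a=snapshot("side");b=snapshot("top")
cv2.imwrite("pics/s6.png",a);cv2.imwrite("pics/t6.png",b)
cv2.imwrite("pics/s6c.png",cv2.resize(a[130:210,330:420],None,fx=7,fy=7,interpolation=cv2.INTER_CUBIC))
E
```

```text
t 10.3333 p [ 0.4527 -0.3103  0.2317] rpy [179.9991  -0.3447 -24.4822] q [-13.9207   8.2668 -15.1978   0.07   -66.1967  79.4105] F [ 0.0004  0.1142 -0.5722] op 0.05011493719284185
tool shift cm [ -7.901  -55.061   -0.3752]
```

View pics/s6c.png

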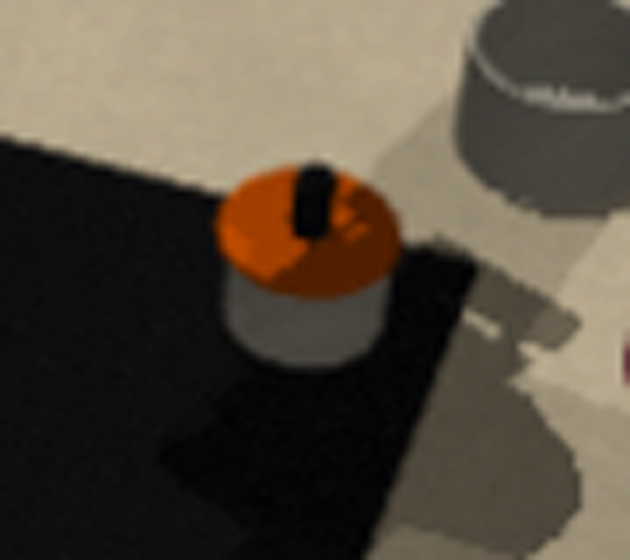

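The cover sits level on the pot (disc centre (309,230) in the crop, knob upright). Next is the lid: translate, then turn to be perpendicular to the bar.

step_arm --plan "5 -0.2 -1.5 0 0 0 0;5 -0.48 -3.3 0 0 0 0;5 -0.48 -3.3 0 0 0 0;5 -0.48 -3.3 0 0 0 0;5 -0.48 -3.3 0 0 0 0;5 -0.48 -3.3 0 0 0 0;5 -0.48 -3.3 0 0 0 0;5 -0.48 -3.3 0 0 0 0;5 -0.48 -3.3 0 0 0 0;5 -0.48 -3.3 0 0 0 0;5 -0.48 -3.3 0 0 0 0;5 -0.48 -3.3 0 0 0 0"

```text
clock: 11.43
tool_pos: [0.5578, 0.0587, 0.2257]
orientation: [179.9, 0.1, -24.5]
force: [0.6, -0.8, -0.8]
opening: 0.0501
```

step_arm --plan "5 -0.48 -3.3 0 0 0 0;5 -0.48 -3.3 0 0 0 0;5 -0.48 -3.3 0 0 0 0;5 -0.48 -3.3 0 0 0 0;5 -0.3 -2.5 0 0 0 0;5 0 -1.5 0 0 0 6.5;5 0 0 0 0 0 6.5;5 0 0 0 0 0 6.5;5 0 0 0 0 0 6.5;5 0 0 0 0 0 6.5;5 0 0 0 0 0 6.5"

```text
clock: 12.35
tool_pos: [0.6088, 0.2227, 0.2252]
orientation: [179.8, -0.0, -63.8]
force: [0.0, -0.6, 0.4]
opening: 0.0501
```

step_arm --plan "5 0 0 0 0 0 6.5;5 0 0 0 0 0 5.8;5 0 0 0 0 0 0;5 0 0 0 0 0 0"

```text
clock: 12.68
tool_pos: [0.609, 0.2227, 0.2258]
orientation: [179.9, -0.0, -75.6]
force: [0.4, 0.0, -0.1]
opening: 0.0496
```

```bash
python3 - <<'E'
from h import *
from plant import snapshot
need([.609,.2236,.1195])
a=snapshot("side");b=snapshot("top")
cv2.imwrite("pics/s7.png",a);cv2.imwrite("pics/t7.png",b)
E
```

```text
t 12.6833 p [0.609  0.2227 0.2258] rpy [179.8925  -0.0262 -75.6329] q [ 37.2776  18.1667  -2.8832  -0.019  -69.0592 -22.9038] F [ 0.4047  0.0031 -0.1207] op 0.0496043551828547
tool shift cm [-0.0941 -0.0396 10.6295]
```

View pics/s7.png

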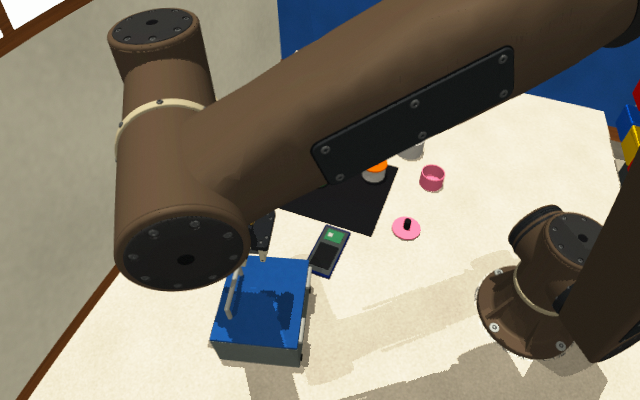

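step_arm --plan "5 -0.05 -0.04 1 0 0 0;5 0 0 1.6 0 0 0;5 0 0 1.8 0 0 0;5 0 0 1.8 0 0 0;5 0 0 1.8 0 0 0;5 0 0 1.4 0 0 0;5 0 0 0.8 0 0 0;5 0 0 0.4 0 0 0;5 0 0 0 0 0 0;5 0 0 0 0 0 0"

```text
clock: 13.62
tool_pos: [0.6101, 0.2236, 0.1215]
orientation: [-180.0, -0.0, -75.8]
force: [-0.0, 0.3, 0.2]
opening: 0.0499
```

```bash
python3 - <<'E'
from h import *
from plant import snapshot
need([.609,.2236,.1195])
a=snapshot("side");b=snapshot("top")
x=cv2.resize(a[220:370,190:320],None,fx=3.6,fy=3.6,interpolation=cv2.INTER_CUBIC)
y=cv2.resize(b[130:240,150:270],None,fx=3.6*150/110,fy=3.6*150/110,interpolation=cv2.INTER_CUBIC)
h=min(len(x),len(y));o=np.hstack([x[:h],y[:h]]);print(o.shape);o=cv2.resize(o,None,fx=.75,fy=.75);cv2.imwrite("pics/8.png",o)
E
```

```text
t 13.6167 p [0.6101 0.2236 0.1215] rpy [-179.9675   -0.003   -75.7791] q [ 37.3059  22.7667 -10.4659   0.0186 -56.7387 -23.0951] F [-0.0388  0.2683  0.163 ] op 0.0498685181953842
tool shift cm [-0.0259  0.1076  0.1967]
(540, 1057, 3)
```

View pics/8.png

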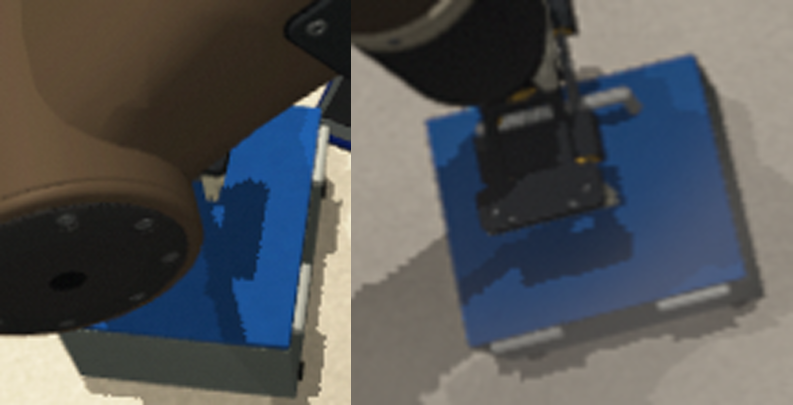

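The fingers straddle the bar: bar ends are visible either side, at (510,120) and (625,100) in the right half. I'll close.

step_arm --plan "5 0 0.08 0.2 0 0 0;5 0 0 0 0 0 0;3 0 0 0 0 0 0;2 0 0 0 0 0 0;1.5 0 0 0 0 0 0;1.5 0 0 0 0 0 0;1.5 0 0 0 0 0 0;1.5 0 0 0 0 0 0;1.5 0 0 0 0 0 0"

```text
clock: 14.47
tool_pos: [0.609, 0.2233, 0.119]
orientation: [180.0, -0.0, -75.8]
force: [-0.5, -0.2, 0.0]
opening: 0.016
```

step_arm --plan "0 0 0 0 0 0 0;0 0 0 0 0 0 0;0 0 0 0 0 0 0;0 0 0 0 0 0 0;0 0 0 0 0 0 0"

```text
clock: 14.88
tool_pos: [0.6098, 0.2235, 0.1193]
orientation: [-179.9, 0.0, -75.8]
force: [4.6, -0.6, -1.1]
opening: 0.0088
```

The bar is gripped (opening 9 mm). I'll start the arc about the hinge.

step_arm --plan "0 0 0.056 -0.305 1.25 0 0;0 0 0.056 -0.305 1.25 0 0;0 0 0.118 -0.608 2.5 0 0;0 0 0.118 -0.608 2.5 0 0;0 0 0 0 0 0 0"

```text
clock: 15.3
tool_pos: [0.6049, 0.2224, 0.1389]
orientation: [-172.2, 0.0, -75.8]
force: [6.5, -0.9, -0.9]
opening: 0.0087
```

```bash
cat >> h.py <<'E'
def lid(h=(.4745,.190,.0955)):
    from plant import telemetry
    need(None);o=telemetry.get_obs();R=Ro.from_euler('xyz',o["orientation"],degrees=True).as_matrix()
    g=o["tool_pos"]-.019*R[:,2]-np.array(h);u=np.array([np.cos(np.radians(14.2)),np.sin(np.radians(14.2))])
    a=g[:2]@u;print("lid deg",np.degrees(np.arctan2(g[2],a)-np.arctan2(.043,.14)),"r",np.hypot(a,g[2]),"lat",g[:2]@[-u[1],u[0]],"tilt",np.degrees(np.arccos(-R[2,2])),"Ftool",R.T@o["force"],"M",o["moment"])
E
python3 -c "
from h import *
lid()"
```

```text
t 15.3 p [0.6049 0.2224 0.1389] rpy [-172.2139    0.0487  -75.7688] q [ 39.4573  17.1956 -18.7514   4.4632 -47.0679 -28.0708] F [ 6.5096 -0.8644 -0.9386] op 0.00870898478069875
lid deg 8.189211196914528 r 0.14577030929325205 lat -0.0006397248163881435 tilt 7.786234085175308 Ftool [ 2.439  -5.9143  1.754 ] M [-0.3097 -2.0629 -0.1743]
```

step_arm --plan "0 0 0.118 -0.608 2.5 0 0;0 0 0.118 -0.608 2.5 0 0;0 0 0.118 -0.608 2.5 0 0;0 0 0.118 -0.608 2.5 0 0;0 0 0.118 -0.608 2.5 0 0;0 0 0.118 -0.608 2.5 0 0;0 0 0 0 0 0 0"

```text
clock: 15.88
tool_pos: [0.5896, 0.2184, 0.1724]
orientation: [-157.3, 0.0, -75.8]
force: [4.2, 4.6, -1.2]
opening: 0.0091
```

```bash
python3 -c "
from h import *
lid()"
```

```text
t 15.8833 p [0.5896 0.2184 0.1724] rpy [-157.2623    0.023   -75.754 ] q [ 43.2205   6.6486 -39.0476  24.9326 -26.3203 -49.6808] F [ 4.1696  4.5863 -1.1815] op 0.009146060010955196
lid deg 23.260400681634454 r 0.14587368835256317 lat -0.0006936215435734287 tilt 22.73776035052868 Ftool [-3.4187 -4.311   3.0892] M [ 1.0842 -0.0416  0.3408]
```

The wrist is nearing its limits (q3 −39, q5 −26). I'll fit a quick kinematic model from the logged poses to choose the tilt for the rest of the arc.

```bash
cat > kin.py <<'E'
import numpy as np
from scipy.optimize import least_squares
from scipy.spatial.transform import Rotation as Ro
D=[([.28,.614,.227],[180,0,-24.5],[81.996,20.546,.682,0,-70.136,-16.507]),
([.3795,.232,.2264],[180,0,-24.49],[56.9828,-1.8034,-26.7574,-.0097,-65.0526,8.5266]),
([.4783,-.1444,.1003],[180,0,-24.57],[5.7801,11.2522,-30.7948,0,-48.0065,59.6511]),
([.4791,-.1455,.0165],[180,0,-24.51],[5.6267,18.4113,-35.5843,0,-36.0106,59.8606]),
([.4526,-.3043,.0796],[180,0.11,-24.46],[-13.3314,16.7389,-26.446,0,-46.9304,78.8729]),
([.4516,-.31,.0586],[180,0,-24.51],[-13.972,18.4473,-27.4372,0,-44.1085,79.4588]),
([.4527,-.3103,.2317],[180,-.34,-24.48],[-13.9207,8.2668,-15.1978,.07,-66.1967,79.4105]),
([.609,.2227,.2258],[179.89,-.03,-75.63],[37.2776,18.1667,-2.8832,-.019,-69.0592,-22.9038]),
([.6101,.2236,.1215],[-179.97,0,-75.78],[37.3059,22.7667,-10.4659,.0186,-56.7387,-23.0951]),
([.6049,.2224,.1389],[-172.21,.05,-75.77],[39.4573,17.1956,-18.7514,4.4632,-47.0679,-28.0708]),
([.5896,.2184,.1724],[-157.26,.02,-75.75],[43.2205,6.6486,-39.0476,24.9326,-26.3203,-49.6808])]
E=lambda ax,a:Ro.from_euler(ax,a,degrees=True)
def fk(p,q,s):
    a,d1,h,e1,L2,L3,e2,d2,L4=p
    A=E('z',q[0]);F=E('y',q[1]-q[2]);W=F*E('x',s*q[3])
    T=W*E('y',-q[4])
    x=A.apply(np.array([a,-d1,h])+E('y',q[1]).apply([e1,0,L2])+F.apply([L3,0,e2])+W.apply([0,-d2,0])+T.apply([L4,0,0]))
    Rt=A*T*E('y',90)*E('z',q[5])   # z tool along T x ; q6 sign below
    return x,A*T,Rt
def fit():
    best=None
    for s in(1,-1):
        r=least_squares(lambda p:np.concatenate([fk(p,q,s)[0]-x for x,_,q in D]),[0,.19,.3,0,.4,.4,0,0,.25])
        if best is None or r.cost<best[0]: best=(r.cost,s,r.x,np.abs(r.fun).max())
    return best
if __name__=="__main__":
    np.set_printoptions(precision=4,suppress=True)
    b=fit();print(b);c,s,p,_=b
    for x,o,q in D:
        R=Ro.from_euler('xyz',o,degrees=True).as_matrix();_,AT,_=fk(p,q,s)
        # residual orientation after removing q6 about tool z
        M=(AT.inv()*Ro.from_matrix(R)).as_matrix();print(M[:,2],np.degrees(np.arctan2(M[1,0],M[1,1])),q[5])
E
python3 kin.py
```

```text
(np.float64(7.186811422888615e-08), -1, array([ 0.0002, -0.0002,  0.1987, -0.0005,  0.6014,  0.4638,  0.0003,
        0.192 ,  0.378 ]), np.float64(0.0002625649386766571))
[ 1. -0. -0.] -73.50399999999999 -16.507
[ 1.     -0.0002  0.0001] -98.53129233783451 8.5266
[ 1.     -0.      0.0009] -149.6499 59.6511
[ 1.     -0.      0.0001] -149.8633 59.8606
[1.     0.0004 0.0001] -168.87141999734752 78.8729
[ 1.     -0.     -0.0001] -169.46200000000002 79.4588
[ 1.      0.     -0.0001] -169.41263486380626 79.4105
[ 1.     -0.     -0.0001] -67.09917562577716 -22.9038
[ 1.      0.0001 -0.    ] -66.90390181072765 -23.0951
[ 1.     -0.      0.0001] -61.92778393022244 -28.0708
[ 1. -0.  0.] -40.32405020061871 -49.6808
```

```bash
cat > plan.py <<'E'
from kin import *
c,s,p,_=fit()
H=np.array([.4745,.190,.0955]);y=np.radians(14.2);u=np.array([np.cos(y),np.sin(y),0]);lx0=u
def pose(lid,tilt,g=(.14,.043)):
    a=np.radians(lid);P=H+u*(g[0]*np.cos(a)-g[1]*np.sin(a))+np.array([0,0,g[0]*np.sin(a)+g[1]*np.cos(a)])-np.array([-u[1],u[0],0])*.0006
    t=np.radians(tilt);z=u*np.sin(t)+np.array([0,0,-np.cos(t)]);x=np.array([u[1],-u[0],0])
    return P+.019*z,np.c_[x,np.cross(z,x),z]
lo=np.array([-176,-82,-58.28,-173.8,-174.8,-173.6]);hi=np.array([176,121.7,71.71,95.5,-.11,173.6])
def ik(x,R,q0):
    def f(q):
        X,AT,_=fk(p,q,s);M=(AT.inv()*Ro.from_matrix(R)).as_matrix()
        ph=np.arctan2(M[1,0],M[1,1])+np.radians(90+q[5])
        return np.r_[(X-x)*10,M[1,2],M[2,2],np.sin(ph),1-M[0,2]]
    r=least_squares(f,q0);return r.x,np.abs(r.fun).max()
if __name__=="__main__":
    np.set_printoptions(precision=1,suppress=True)
    q=np.array(D[-1][2])
    for T in(0,10,15,22.7,30,40,50):
        q=np.array(D[-1][2]);print("T",T)
        for k in np.linspace(0,1,28)[1:]:
            l=23.2+k*(50-23.2);t=22.7+(T-22.7)*k;q,e=ik(*pose(l,t),q)
            if abs(k*27%9)<.1: print(round(l),round(t),q,"%.4f"%e)
E
python3 plan.py
```

```text
T 0
32 15 [ 43.3   7.7 -28.3  11.1 -41.3 -36.6] 0.0000
41 8 [ 42.    9.2 -20.5   4.4 -53.7 -30.2] 0.0000
50 0 [ 40.7  11.1 -14.4  -0.  -64.5 -26.5] 0.0000
T 10
32 18 [ 44.    6.1 -32.7  15.5 -36.1 -41.2] 0.0000
41 14 [ 44.1   5.6 -28.1  10.1 -44.3 -36.4] 0.0000
50 10 [ 44.    5.4 -24.6   6.3 -51.4 -33.4] 0.0000
T 15
32 20 [ 44.3   5.3 -35.1  18.3 -33.4 -44. ] 0.0000
41 18 [ 45.    4.  -32.3  14.1 -39.4 -40.6] 0.0000
50 15 [ 45.6   2.7 -30.4  11.1 -44.5 -38.5] 0.0000
T 22.7
32 23 [ 44.5   4.2 -39.   23.6 -29.  -49.2] 0.0000
41 23 [ 45.9   1.5 -39.7  23.  -31.3 -49.5] 0.0000
50 23 [ 47.4  -1.1 -40.8  22.7 -33.2 -50.5] 0.0000
T 30
32 25 [ 44.    3.1 -43.1  30.5 -24.6 -55.5] 0.0000
41 28 [ 44.5  -0.5 -47.8  37.2 -22.7 -62.4] 0.0000
50 30 [ 44.4  -4.1 -52.7  45.2 -20.7 -70.1] 0.0000
T 40
32 28 [ 41.1   1.9 -49.6  45.1 -17.8 -67.7] 0.0000
41 34 [  15.    -2.6  -58.5  108.7   -0.5 -109.4] 0.0010
50 40 [  13.6   -5.7  -60.   115.7   -1.6 -115.3] 0.0713
T 50
32 32 [ 29.5   0.8 -56.4  76.7  -8.2 -89.6] 0.0000
41 41 [   9.7   -2.7  -56.9  128.2   -0.9 -124.7] 0.1008
50 50 [   8.8   -5.4  -38.2  225.3    2.6 -222. ] 0.1407
```

Holding the tilt near 25° keeps all joints well within range, and the round bar can roll in the pads. I'll compute the remaining path.

```bash
python3 - <<'E'
from plan import *
np.set_printoptions(precision=2,suppress=True)
L=np.r_[23.2,np.arange(25,50,2.5),50];t=np.linspace(22.7,25.5,len(L))
for i in range(1,len(L)):
    a,b=pose(L[i-1],t[i-1]),pose(L[i],t[i]);print(L[i],100*a[1].T@(b[0]-a[0]),"turn x",t[i]-t[i-1])
E
```

```text
25.0 [-0.    0.14 -0.44] turn x 0.25454545454545396
27.5 [ 0.    0.21 -0.6 ] turn x 0.25454545454545396
30.0 [-0.    0.24 -0.59] turn x 0.2545454545454575
32.5 [ 0.    0.26 -0.58] turn x 0.25454545454545396
35.0 [-0.    0.28 -0.57] turn x 0.25454545454545396
37.5 [ 0.    0.3  -0.56] turn x 0.25454545454545396
40.0 [ 0.    0.33 -0.54] turn x 0.25454545454545396
42.5 [-0.    0.35 -0.53] turn x 0.25454545454545396
45.0 [ 0.    0.37 -0.52] turn x 0.2545454545454575
47.5 [ 0.    0.39 -0.5 ] turn x 0.25454545454545396
50.0 [-0.    0.41 -0.49] turn x 0.25454545454545396
```

step_arm --plan "0 0 0.14 -0.44 0.25 0 0;0 0 0.21 -0.6 0.25 0 0;0 0 0.24 -0.59 0.25 0 0;0 0 0.26 -0.58 0.25 0 0;0 0 0.28 -0.57 0.25 0 0;0 0 0 0 0 0 0"

```text
clock: 16.38
tool_pos: [0.5695, 0.2134, 0.1932]
orientation: [-156.2, 0.0, -75.8]
force: [6.6, -1.2, 1.5]
opening: 0.009
```

```bash
python3 -c "
from h import *
lid()"
```

```text
t 16.3833 p [0.5695 0.2134 0.1932] rpy [-156.1765    0.01    -75.8184] q [ 44.7885   2.8969 -41.02    26.1938 -27.7486 -51.9495] F [ 6.6211 -1.1841  1.5401] op 0.008980911711966898
lid deg 34.84422885607533 r 0.14623815590060157 lat -0.0006477450066149474 tilt 23.82347622977546 Ftool [ 2.7699 -6.2292  1.0664] M [-0.325  -1.1839 -0.2863]
```

step_arm --plan "0 0 0.3 -0.56 0.25 0 0;0 0 0.33 -0.54 0.25 0 0;0 0 0.35 -0.53 0.25 0 0;0 0 0.37 -0.52 0.25 0 0;0 0 0.39 -0.5 0.25 0 0;0 0 0.41 -0.49 0.25 0 0;0 0 0 0 0 0 0;0 0 0 0 0 0 0;0 0 0 0 0 0 0;0 0 0 0 0 0 0"

```text
clock: 17.22
tool_pos: [0.5392, 0.2058, 0.2133]
orientation: [-154.6, -0.0, -75.8]
force: [7.4, -2.3, 6.0]
opening: 0.009
```

```bash
python3 - <<'E'
from h import *
from plant import snapshot
lid()
for n in("side","top"): cv2.imwrite(f"pics/{n}9.png",snapshot(n))
E
```

```text
t 17.2167 p [0.5392 0.2058 0.2133] rpy [-154.628    -0.0014  -75.8152] q [ 47.2539  -2.1871 -44.7204  28.929  -28.9068 -56.2877] F [ 7.404  -2.271   5.9592] op 0.008996910180430672
lid deg 49.51669623793202 r 0.14712693084951892 lat -0.0005286537101826686 tilt 25.372006079618405 Ftool [ 4.0162 -8.5365 -2.547 ] M [-0.699  -2.2628 -0.6614]
```

View pics/side9.png

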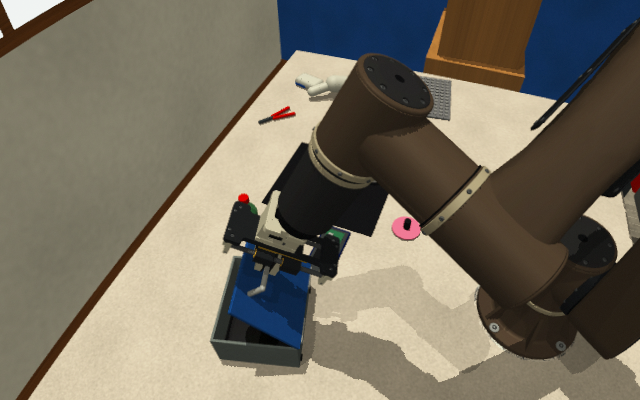

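View pics/top9.png

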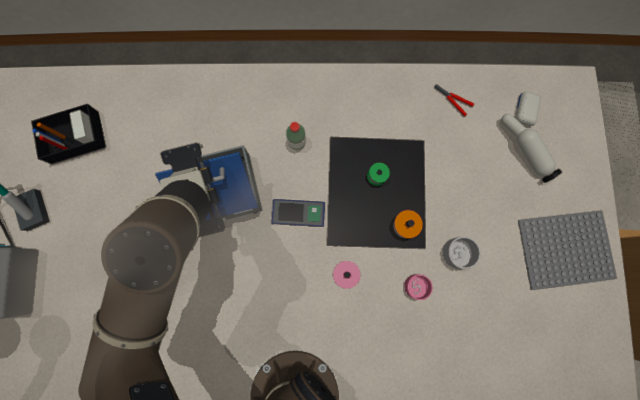

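The side picture shows the lid open with the bar in the gripper at about (262,280). The top picture shows the covered pot at (408,225) and the spool, phone and bottle unmoved. I'll check the angle independently by overlaying predicted lid outlines.

```bash
python3 - <<'E'
from h import *
y=np.radians(14.2);u=np.array([np.cos(y),np.sin(y),0]);w=np.array([-u[1],u[0],0]);H=np.array([.4745,.190,.0955])
out=[]
for n,(x0,y0) in(("side",(200,225)),("top",(150,130))):
    im=cv2.imread(f"pics/{n}9.png")[y0:y0+125,x0:x0+125];f=3.2*1.0
    im=cv2.resize(im,None,fx=f,fy=f,interpolation=cv2.INTER_CUBIC)
    for a,col in((44,(0,255,255)),(50,(0,255,0)),(56,(0,0,255))):
        r=np.radians(a);X=u*np.cos(r)+np.array([0,0,np.sin(r)]);Z=-u*np.sin(r)+np.array([0,0,np.cos(r)])
        P=[H+i*X+j*w+.004*Z*2 for i,j in((0,-.1),(.17,-.1),(.17,.1),(0,.1),(0,-.1))]
        p=(proj(n,np.array(P))-[x0,y0]+.5)*f-.5;cv2.polylines(im,[np.int32(p)],False,col,1)
    out.append(im)
cv2.imwrite("pics/ov9.png",np.hstack(out))
a=cv2.imread("pics/top9.png");b=cv2.imread("pics/top0.png")
E
```

```text
(no output)
```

View pics/ov9.png

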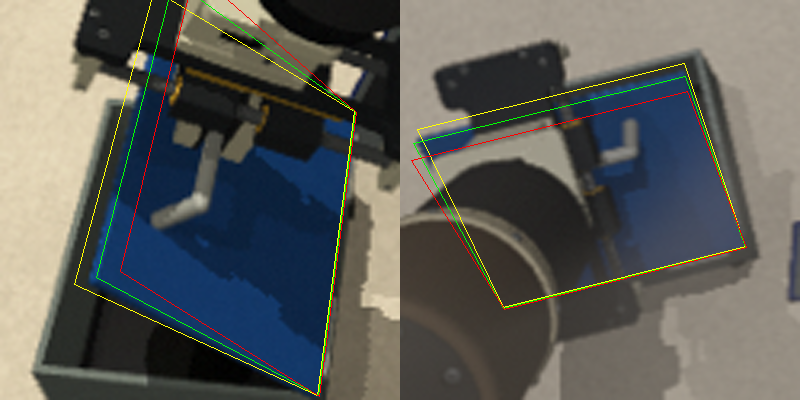

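The green 50° outline matches the lid edge in both views. Last, I'll check the cover's seat position and that the bystanders are unmoved.

```bash
python3 - <<'E'
from h import *
for n,f in(("top","top9"),("side","s6")):
    im=cv2.imread(f"pics/{f}.png");m=cv2.inRange(cv2.cvtColor(im,cv2.COLOR_BGR2HSV),(5,150,40),(20,255,255))
    if n=="top": m[:200]=0;m[240:]=0
    else: m[:140]=0;m[190:]=0;m[:,:350]=0;m[:,400:]=0
    c=max(cv2.findContours(m,0,1)[0],key=cv2.contourArea);e=cv2.fitEllipse(cv2.convexHull(c));print(n,e,atz(n,e[0],.052))
d=cv2.absdiff(cv2.imread("pics/top0.png"),cv2.imread("pics/top9.png")).max(2)
for k,(x0,x1,y0,y1) in dict(spool=(362,395,158,190),phone=(268,328,196,230),bottle=(282,310,118,154)).items(): print(k,d[y0:y1,x0:x1].mean(),d[y0:y1,x0:x1].max())
lid()
E
```

```text
top ((408.11444091796875, 223.6723175048828), (27.548250198364258, 29.05160903930664), 139.8638458251953) [ 0.45245793 -0.30888835  0.052     ]
side ((373.43939208984375, 162.92750549316406), (18.183446884155273, 26.9493408203125), 95.22301483154297) [ 0.45124778 -0.30551217  0.052     ]
spool 9.6875 18
phone 12.074019607843137 19
bottle 15.659722222222221 19
t 17.3167 p [0.5393 0.2058 0.2133] rpy [-154.6271   -0.0027  -75.8192] q [ 47.2466  -2.1789 -44.7144  28.9321 -28.9042 -56.2874] F [ 7.3881 -1.7309  5.3486] op 0.008918976046606384
lid deg 49.48758699589875 r 0.14715603597034013 lat -0.0005498781229829739 tilt 25.37288395777528 Ftool [ 3.4883 -8.3807 -1.9449] M [-0.6609 -2.2823 -0.6241]
```

step_arm --plan "0 0 0 0 0 0 0;0 0 0 0 0 0 0;0 0 0 0 0 0 0;0 0 0 0 0 0 0;0 0 0 0 0 0 0;0 0 0 0 0 0 0"

```text
clock: 17.82
tool_pos: [0.5393, 0.2058, 0.2133]
orientation: [-154.6, -0.0, -75.8]
force: [7.4, -1.7, 5.3]
opening: 0.009
```

```bash
python3 -c "
from plant import workorder
print(workorder.close_job())"
```

```text
the job is handed in; nothing more can be done
None
```

I put the orange cover on the small silver pot on the mat and let go of it. I then opened the blue lid and am holding its bar in the gripper. The job was handed in at 17.8 s of the 56 s allowed.

**Cover:** It touched down at exactly the height expected for a fully seated cover, with about 9 N of contact force. The pictures show it level, and the top view puts its centre within about 1.5 mm of the pot's. The side-view fit came out about 4 mm off. I put that down to a shadow on the disc in that picture and did not check it further.

**Lid:** From the arm's pose it stands at about 49.5°. Predicted outlines in both camera views agree at about 49–50°. The grip is steady: the pose did not change over the last half second, with about 9 N at the wrist and an opening of 9 mm on the 10 mm bar. I stopped tilting the gripper with the lid at about 25° because the wrist was nearing its joint limits; the bar turned in the pads for the rest.

**Bystanders:** The solder spool, the phone and the bottle show no change between the first and last top pictures beyond overall brightness.

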